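Close the snack box and set its vent half open

TASK

Shut the lid of the clear snack box by pushing it down, then push the tab of the sprung vent slide on the lid with a fingertip all the way to the slide's end stop and let it go, so that it springs back and catches on its stop pin with the vent half open. Only push: do not pinch the tab or lift anything, and leave all the other things on the worktop where they are.

Things in the scene. Friction and masses are not known exactly. Their poses are not given: they have to be found in the camera images.
- snack_box: Clear polycarbonate snack box with crackers inside, 150 (x) x 190 (y) x 75 mm high, fixed to the worktop. Origin: centre of its underside; x points away from the robot (at yaw 0) to the hinge side, y along the hinge, z up. Its white lid is hinged along the far (+x) top rim and starts partly open.
- lid (a joint): Angle of the white lid (150 x 190 mm plate, 5 mm thick), rad: 0 shut, grows as the free edge (robot side) rises, at most 1.5; starts at 0.7 to 1.1. The hinge is stiff: the lid stays at any angle, under 3 N at the free edge pushes it down. The strip 95 to 150 mm from the hinge is bare, for pushing. Shut, its top face is 80 mm above the worktop.
- lid_hinge (a point): Middle of the lid's hinge line, at the far top rim of the box: box frame (75, 0, 75) mm. It turns with the lid: x from the free edge to the hinge in the lid's plane, y along the hinge (as the box's y), z out of the lid's outer face (up when shut). The lid's outer face lies at z = 5 mm.
- lid_edge (a point): Middle of the lid's free edge on the outer face, lid frame (from lid_hinge) (-150, 0, 5) mm.
- vent (a joint): Travel of the grey vent slide along the lid's +y, m: 0 vent closed (start), 0.044 end stop. A spring drives it back (2 N at 0, 5 N at the end; the pawl adds about 1 N midway). Its plate is 40 (x) x 60 (y) mm, top 6 mm above the lid's face. Past about 0.024 its tooth has passed the stop pin; let go, it then springs back only to 0.022 and stays caught, half open. Let go earlier, it returns to 0.
- vent_tab (a point): Top centre of the slide's tab, moves with it. Tab: 36 mm wide (x), 14 mm thick (y), foot 6 mm and top 35 mm above the lid's outer face (both 4 mm cheeks end 3 mm lower). At travel 0 the point is at lid frame (-65, -35, 40) mm. Push towards +y on the -y side, where 23 mm of slide plate and then 30 mm of lid lie free.
- tab_near: The tab's cheek on its -y side, a plate 36 x 4 x 26 mm: the face to push on. Origin: middle of its lower edge.
- tab_far: The tab's cheek on its +y side, a plate 36 x 4 x 26 mm. Origin: middle of its lower edge. Pressing both cheeks at once counts as pinching.
- stop_pin (a point): Top of the steel stop pin (6 mm diameter, 18 mm above the lid's face) on the end of a sprung pawl arm lying on the lid between the slide and the hinge, lid frame (-39.5, -11, 23) mm at rest. Swings about 8 mm towards the hinge as the tooth passes.
- turntable: Foot of the white plastic turntable organizer, fixed; origin centre of underside. Its tray is 200 mm in diameter, rim 34 mm above the worktop, turns freely and carries the two jars.
- flask: Orange insulated flask with black flip-top lid, 72 mm diameter, 202 mm high, standing loose; origin centre of underside.
- fork: Stainless steel fork, 184 mm long, 22 mm wide, 4 mm thick, lying loose along its x; origin under its middle.
- saucer: Grey ceramic saucer, 100 mm diameter, 14 mm high, loose; origin centre of underside.
- bamboo_spoon: Small bamboo spoon, 140 mm long, lying loose along its x beside the saucer.
- cup: White ceramic cup, 66 mm diameter, 55 mm high, loose; origin centre of underside.
- jar_a: Amber glass jar with steel cap, 48 mm diameter, 75 mm high, on the turntable tray (floor 17 mm above the worktop); origin centre of underside.
- jar_b: Clear glass jar with steel cap, 56 mm diameter, 60 mm high, on the turntable tray; origin centre of underside.

How it is judged:
By the outcome, as a careful person would: the job done as asked, in the order asked, and still so for the second after the job is handed in, with the robot touching nothing.
It also fails if it takes over 54 s, if anything falls off the work surface, if the arm or the gripper's body presses on something with over 40 N, if the wrist force passes 120 N, or if a joint passes its speed limit or range.

ROBOT

A 6-joint arm with a two-finger parallel gripper is mounted at the origin on the work surface. World frame = base frame: x ahead of the robot, y to its left, z up, the work surface at z = 0. Lengths are in m, angles in degrees, forces in N, time in s.
With the tool pointing down it reaches from about 0.35 to 1 m from the base axis. Payload 7.1 kg.
Tool frame: the origin (TCP) lies on the mounting face of the last link; the fingertips stand 173 mm ahead of it and the grasp point (between the pads) lies 155 mm ahead of it; z points along the fingers, y is the direction in which the jaws open and shut (so a half turn about z gives the same grasp; the last joint's range is limited). The gripper opens to 85 mm and grips with 20 to 120 N. Pads are 22 mm wide; open, the fingers measure 114 mm over their backs; the gripper's body (76 mm by 85 mm) begins 54 mm behind the grasp point. The pads swing forward as they close: fully open they stand 13 mm farther back than shut.
Start: joints at [-69.442, 24.242, 93.386, -0, 62.372, -1.089], TCP at [0.231, -0.581, 0.405] pointing down, gripper open.
Joint ranges: [-172.04, 172.04], [-51.8, 120.97], [4.93, 147.93], [-75.15, 255.16], [6.16, 154.13], [-145.62, 145.62]. Speed limits (degrees/s): [136.94, 136.94, 172.46, 180, 180, 180].

INTERFACE

Orientations are given as [roll, pitch, yaw] about the fixed x, y, z axes, in that order (R = Rz(yaw) Ry(pitch) Rx(roll)).
In Python, from workcell import robot gives the robot as it stands. Calls block until the motion is done:
- robot.movep(position, orientation): joint-space move of the TCP to a pose.
- robot.move_l(position, rot=None, rate=0.15): straight line of the TCP; rot=None keeps the orientation; rate is the mean speed in m/s.
- robot.movej(angles): joint-space move.
- robot.set_gripper(opening, grip_force=None): finger opening in m; grip_force is the grip in N (None keeps the last); returns when the fingers have stopped.
- robot.dwell(seconds).
- robot.inverse_kinematics(position, orientation): joint angles nearest the present ones, or None.
- robot.read_state(): the state.
- robot.read_camera(name): name is "scene" or "top"; returns the picture (480x640x3 uint8, red, green, blue); there is no depth.
- robot.camera_params(name): a dict with "K" (3x3 intrinsics, pixels), "position" and "rotation" of the camera in the world. Camera axes: x right, y up, looking along -z (the intrinsics and any distortion apply to the point x, -y, -z); pixel columns grow to the right and rows downward; lengths in m; the calibration is good to about 2 mm. A picture is of the moment at which its call begins. camera_params takes no time and is no camera call.
A pose or a line that the arm cannot do raises robot.IKError and nothing moves.
- robot.hand_in(): hands the job in, once; it reports no verdict.
The state is a dict: "time": time; "joint_pos": joint angles; "qvel": joint speeds; "joint_torque": joint torques, N m; "tool_pos": TCP position; "ee_rot": TCP orientation; "ft_force": force on the tool from outside, world axes, zero at the start; "ft_torque": the same for the moment, N m; "grip_width": finger opening in m.
Only numpy, scipy, OpenCV 4.12 (cv2) and the standard library are available. Lean on these libraries where they do the work, as an engineer would, in place of code of your own. Each camera call takes 0.05 s, during which the arm holds its last target.

## Working session

There is one attempt and no reset: what is moved stays moved. The work goes in short steps, each a Python script; the robot and the scene stay as the last script left them, time stands still between calls to the robot, and variables do not carry over. Pictures are saved under pics/ and viewed, and the job is handed in when it is done.

```bash
mkdir -p pics; ls
python3 - <<'E'
from workcell import robot
import cv2
for n in ("scene","top"):
    im=robot.read_camera(n); cv2.imwrite(f"pics/{n}0.png",im[:,:,::-1])
    p=robot.camera_params(n); print(n,p)
print(robot.read_state())
E
```

```text
pics
scene {'K': array([[468.12026158,   0.        , 317.90871979],
       [  0.        , 468.12026158, 242.43758795],
       [  0.        ,   0.        ,   1.        ]]), 'position': array([ 1.10766116, -0.40268564,  0.75742085]), 'rotation': array([48.60304002, -0.72093529, 46.53244527])}
top {'K': array([[616.5337318 ,   0.        , 314.65108824],
       [  0.        , 616.5337318 , 232.95280693],
       [  0.        ,   0.        ,   1.        ]]), 'position': array([0.4541492 , 0.1040698 , 1.34233504]), 'rotation': array([  5.90731962,  -1.56694862, -90.23386324])}
{'time': 0.1, 'joint_pos': array([-6.94414748e+01,  2.42822752e+01,  9.34271382e+01,  1.05366994e-04,
        6.23728764e+01, -1.09032312e+00]), 'qvel': array([ 0.18779346, -0.1684438 , -0.1679965 , -0.12662751, -0.00326274,
       -0.01260125]), 'joint_torque': array([ 3.11251388e-04, -5.58426762e+01, -2.82444370e+01,  4.06927109e-05,
        2.93282028e-03,  4.94593098e-05]), 'tool_pos': array([ 0.23049181, -0.58067602,  0.40399845]), 'ee_rot': array([-1.79917727e+02, -1.65912437e-03,  2.16487982e+01]), 'ft_force': array([-0.28549015,  0.13725847,  0.21255066]), 'ft_torque': array([ 0.02828695,  0.02846138, -0.0003564 ]), 'grip_width': 0.08555368545970993}
```

View pics/scene0.png

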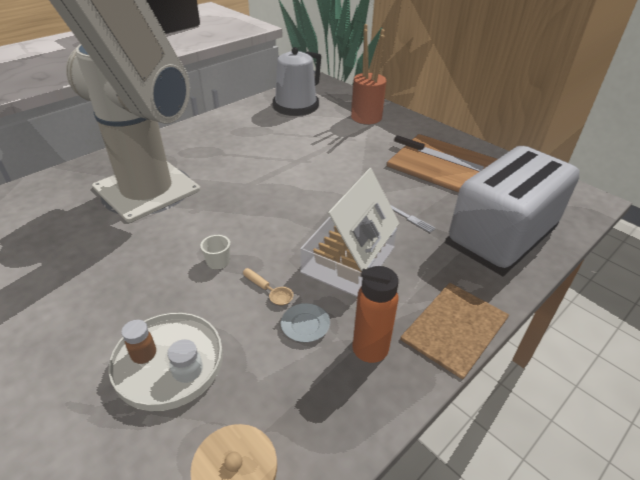

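View pics/top0.png

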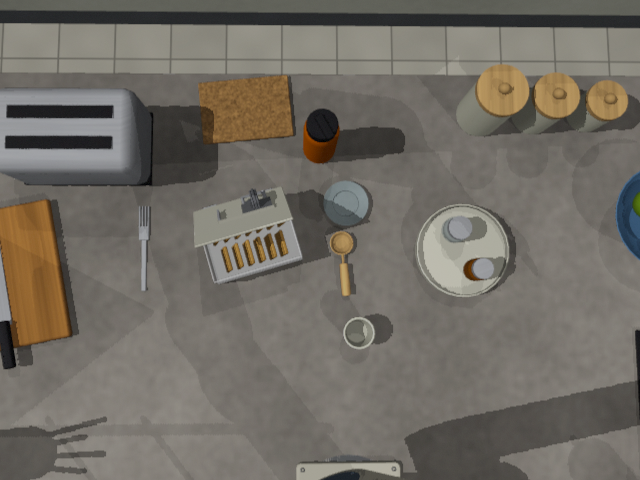

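Scene view: the lid stands open around (365,220), with the flask at (375,315), the saucer at (305,322) and the spoon at (270,288). Top view: the box is around (250,240), with the lid's free edge from (193,243) to (291,215). I'll zoom in for corners.

```bash
cat > h.py <<'E'
import numpy as np, cv2
from scipy.spatial.transform import Rotation as Ro
from workcell import robot
def cam(n):
    p=robot.camera_params(n); return p["K"],np.array(p["position"]),Ro.from_euler("xyz",p["rotation"],degrees=True).as_matrix()
def ray(n,uv):
    K,p,R=cam(n); v=np.linalg.inv(K)@np.array([uv[0],uv[1],1.]); d=R@np.array([v[0],-v[1],-v[2]]); return p,d/np.linalg.norm(d)
def onz(n,uv,z):
    p,d=ray(n,uv); return p+d*(z-p[2])/d[2]
def tri(a,b):  # top px, scene px
    p,d=ray("top",a); q,e=ray("scene",b)
    s=np.linalg.lstsq(np.c_[d,-e],q-p,rcond=None)[0]
    A=p+s[0]*d;B=q+s[1]*e; return (A+B)/2,np.linalg.norm(A-B)
def proj(n,X):
    K,p,R=cam(n); c=R.T@(np.asarray(X)-p); c=K@np.array([c[0],-c[1],-c[2]]); return c[:2]/c[2]
def snap(n,f,box=None,s=1):
    im=robot.read_camera(n)[:,:,::-1]
    if box: im=im[box[1]:box[3],box[0]:box[2]]
    cv2.imwrite("pics/"+f,cv2.resize(im,None,fx=s,fy=s,interpolation=cv2.INTER_CUBIC))
E
python3 - <<'E'
import cv2
a=cv2.imread("pics/top0.png")[180:290,185:310];cv2.imwrite("pics/t1.png",cv2.resize(a,None,fx=5,fy=5,interpolation=cv2.INTER_CUBIC))
a=cv2.imread("pics/scene0.png")[165:295,290:420];cv2.imwrite("pics/s1.png",cv2.resize(a,None,fx=4.5,fy=4.5,interpolation=cv2.INTER_CUBIC))
from h import *
print(cam("top")[2])
E
```

```text
[[-0.00408015  0.99469288 -0.10280773]
 [-0.99961773 -0.00124568  0.02761965]
 [ 0.027345    0.10288112  0.99431772]]
```

View pics/t1.png

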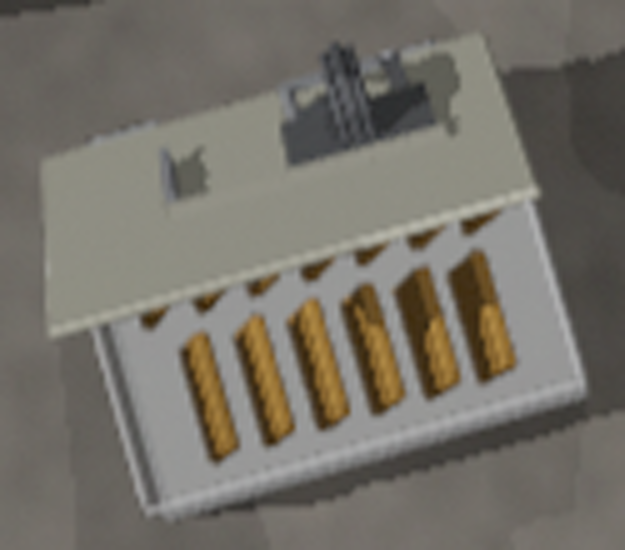

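View pics/s1.png

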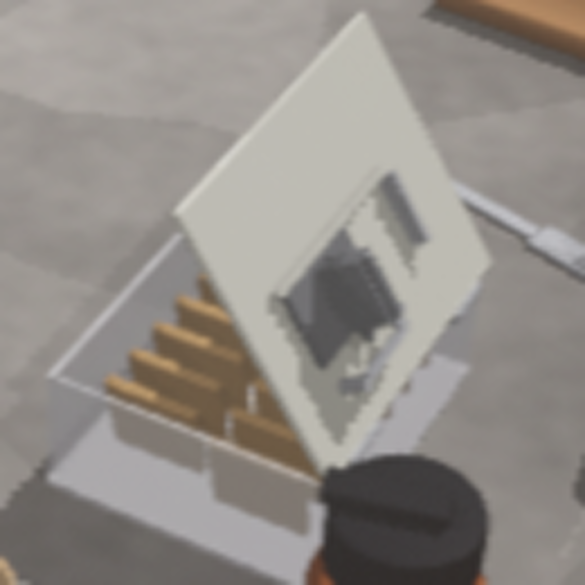

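Run:
```python
from h import *
T=lambda x,y:(185+(x+.5)/5-.5,180+(y+.5)/5-.5)
S=lambda x,y:(290+(x+.5)/4.5-.5,165+(y+.5)/4.5-.5)
P={}
for k,a,b in [("free+y",(48,326),(363,13)),("free-y",(538,193),(178,212)),("hinge+y",(42,160),(491,263)),("hinge-y",(482,38),(330,468)),("rim-x-y",(583,390),(50,375))]:
    X,g=tri(T(*a),S(*b));P[k]=X;print(k,X.round(4),round(g,4))
d=P["free+y"]-P["free-y"];print("yaw free",np.degrees(np.arctan2(-d[0],d[1])),np.linalg.norm(d))
d=P["hinge+y"]-P["hinge-y"];print("yaw hinge",np.degrees(np.arctan2(-d[0],d[1])),np.linalg.norm(d))
a=onz("top",T(148,512),.075);b=onz("top",T(583,390),.075);d=a-b;print(a,b,"yaw rim",np.degrees(np.arctan2(-d[0],d[1])),np.linalg.norm(d))
e=(P["free+y"]+P["free-y"]-P["hinge+y"]-P["hinge-y"])/2;print(e,np.linalg.norm(e),np.arctan2(e[2],np.hypot(*e[:2])))
# flask, saucer, spoon
X,g=tri((322,125),(379,281));print("flask top",X,g)
print(onz("top",(346,204),.014))
```

```text
free+y [0.5503 0.2951 0.1997] 0.0007
free-y [0.6011 0.1153 0.1992] 0.003
hinge+y [0.6299 0.3198 0.0758] 0.0005
hinge-y [0.6802 0.1392 0.0849] 0.0028
rim-x-y [0.5354 0.0979 0.0711] 0.0029
yaw free 15.788016006989558 0.1868810360333103
yaw hinge 15.564670421584044 0.18770332058573103
[0.48478497 0.27441329 0.075     ] [0.53423634 0.09676169 0.075     ] yaw rim 15.555157779932257 0.1844058872591263
[-0.07932235 -0.02434878  0.11907767] 0.14513576468086356 0.9622101233703875
flask top [0.78288882 0.05722076 0.18486893] 0.000855278539218907
[ 0.65487456 -0.00146846  0.014     ]
```

```bash
cat >> h.py <<'E'
yaw=np.radians(15.6); H=np.array([.652,.227,.075]); L=.173
bx=np.array([np.cos(yaw),np.sin(yaw),0]); by=np.array([-np.sin(yaw),np.cos(yaw),0])
ROT=[180,0,np.degrees(yaw)-90]
def tcp(x,y,z): # tip point, box axes from hinge in xy (m), tip height z world
    return H*[1,1,0]+bx*x+by*y+np.array([0,0,z+L])
def st(m=""):
    s=robot.read_state(); print(m,"t",round(s["time"],2),"pos",s["tool_pos"].round(4),"F",s["ft_force"].round(2),"w",round(s["grip_width"],3)); return s
E
python3 - <<'E'
from h import *
for r in (ROT,[180,0,np.degrees(yaw)+90]): print(robot.inverse_kinematics(tcp(-.03,.01,.27),r))
robot.set_gripper(0.0,20); st("grip")
robot.movep(tcp(-.03,.01,.27),ROT); st("above")
snap("scene","s2.png",(240,80,480,290),3); snap("top","t2.png")
E
```

```text
None
[ 1.91927513e+01  2.51508558e+01  8.65784287e+01 -2.54444375e-14
  6.82707155e+01  3.59275130e+00]
grip t 0.87 pos [ 0.2306 -0.5809  0.4047] F [ 0.79 -1.16  0.69] w -0.0Traceback (most recent call last):
  File "<stdin>", line 4, in <module>
workcell.IKError: the arm cannot take that pose within its joint ranges
```

```bash
echo 'ROT=[180,0,np.degrees(yaw)+90]' >> h.py
python3 - <<'E'
from h import *
robot.movep(tcp(-.03,.01,.27),ROT); st("above")
snap("scene","s2.png",(240,60,490,290),3); snap("top","t2.png")
print(proj("scene",tcp(-.03,.01,.27)-[0,0,L]),proj("top",tcp(-.03,.01,.27)-[0,0,L]))
E
```

```text
above t 4.02 pos [0.6207 0.2278 0.443 ] F [-0.72 -0.55 -1.08] w -0.0
[377.70622884 163.47057809] [226.47374799 201.60579791]
```

View pics/s2.png

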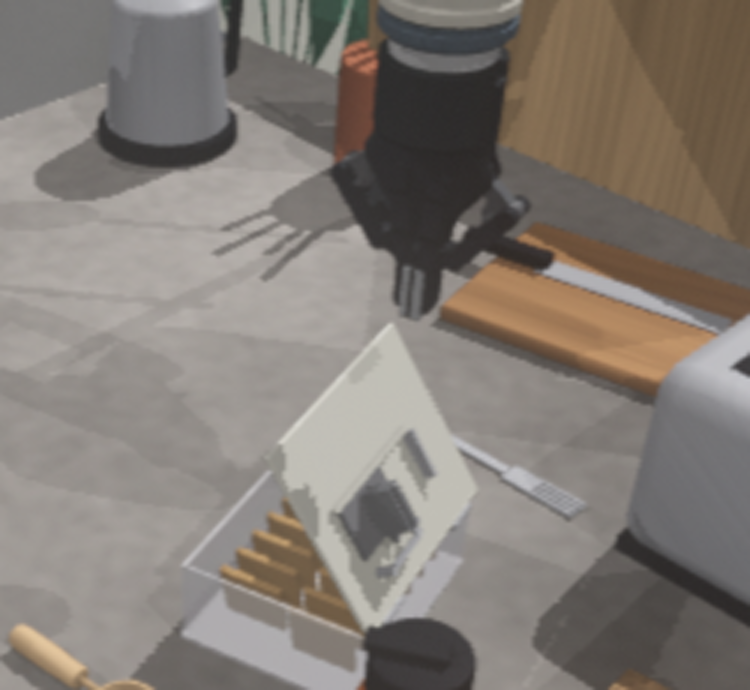

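View pics/t2.png

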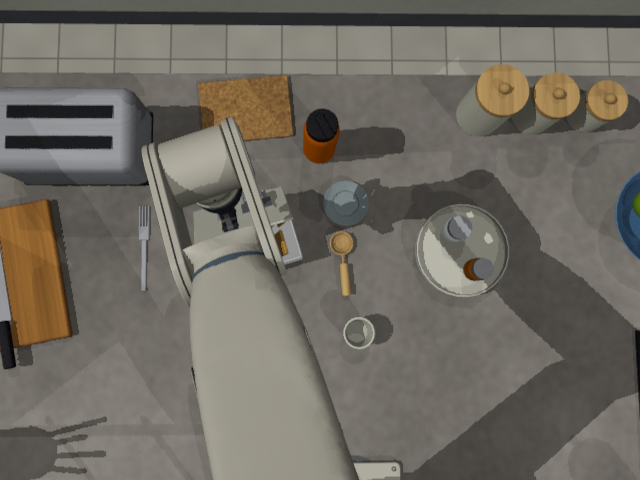

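Scene view: the closed fingertips are at pixel (377,166), against a predicted (378,163). That confirms the 173 mm tip length. The lid is unmoved. Next I push it down along its arc.

Run:
```python
from h import *
def pt(th,d=.128,hw=.0145):
    x=-d*np.cos(th)+.005*np.sin(th)+hw; z=.075+d*np.sin(th)+.005*np.cos(th); return tcp(x,.01,z)
robot.move_l(pt(1.15),ROT,.12)
for th in (.95,.75,.55,.35,.18,.05):
    robot.move_l(pt(th),ROT,.12); st(th)
z=.082
while z>.072:
    robot.move_l(tcp(-.1135,.01,z),ROT,.05); s=st(z)
    if s["ft_force"][2]>8: break
    z-=.0015
snap("scene","s3.png",(240,60,490,290),3)
```

```text
0.95 t 5.27 pos [0.5957 0.2217 0.3559] F [0.42 0.62 0.62] w 0.0
0.75 t 5.63 pos [0.5767 0.2164 0.3392] F [-0.49  0.18  0.36] w 0.0
0.55 t 6.0 pos [0.561  0.212  0.3193] F [ 0.45  1.05 -0.28] w 0.0
0.35 t 6.37 pos [0.5494 0.2087 0.2967] F [-0.55  0.42  0.22] w 0.0
0.18 t 6.7 pos [0.543  0.2069 0.2759] F [0.6  0.37 1.17] w -0.0
0.05 t 6.99 pos [0.5404 0.2062 0.2593] F [-0.38  0.25 -0.31] w -0.0
0.082 t 7.24 pos [0.5401 0.2061 0.2551] F [ 0.08 -0.35  0.76] w -0.0
0.0805 t 7.49 pos [0.54   0.2061 0.2535] F [-0.15 -0.07 -0.82] w 0.0
0.079 t 7.74 pos [0.5401 0.2061 0.2533] F [-3.5  -0.42 12.82] w -0.0
```

View pics/s3.png

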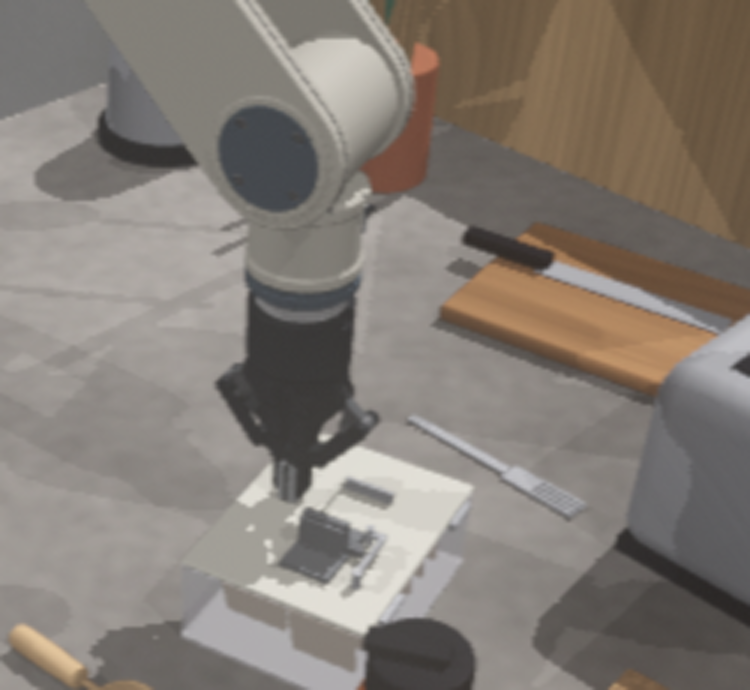

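Scene view: the lid is shut and the fingertip rests on its front strip at crop (290,497), with contact at tip z 0.0803 as expected. Next I lift off and check the tab's place.

Run:
```python
from h import *
robot.move_l(tcp(-.1135,.01,.15),ROT,.15)
robot.move_l(tcp(-.067,-.15,.15),ROT,.2); st()
snap("scene","s4.png",(290,165,420,295),4.5); snap("top","t4.png",(185,180,310,290),5)
T=lambda u:((u-[185,180]+.5)*5-.5).round(); S=lambda u:((u-[290,165]+.5)*4.5-.5).round()
for n,p in dict(tab=(-65,-35,40),nearL=(-83,-42,37),nearR=(-47,-42,37),pin=(-39.5,-11,23),edge=(-150,0,5),e1=(-150,-95,5),e2=(-150,95,5),h1=(0,-95,5)).items():
    X=H+bx*p[0]/1e3+by*p[1]/1e3+[0,0,p[2]/1e3]; print(n,X.round(4),T(proj("top",X)),S(proj("scene",X)))
```

```text
t 9.4 pos [0.6272 0.0651 0.3225] F [-0.71  0.22 -0.03] w -0.0
tab [0.5988 0.1758 0.115 ] [386. 223.] [257. 298.]
nearL [0.5834 0.1642 0.112 ] [415. 262.] [217. 298.]
nearR [0.618  0.1739 0.112 ] [391. 176.] [283. 324.]
pin [0.6169 0.2058 0.098 ] [314. 184.] [325. 316.]
edge [0.5075 0.1867 0.08  ] [363. 455.] [140. 257.]
e1 [0.5331 0.0952 0.08  ] [587. 392.] [ 39. 362.]
e2 [0.482  0.2782 0.08  ] [137. 519.] [229. 163.]
h1 [0.6775 0.1355 0.08  ] [489.  44.] [316. 477.]
```

View pics/s4.png

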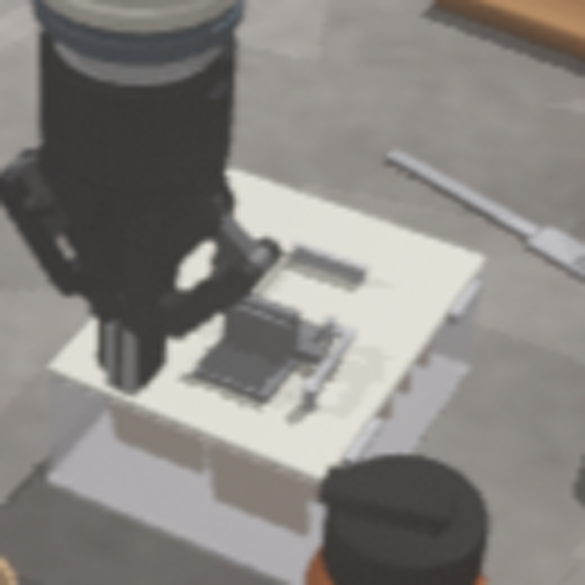

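View pics/t4.png

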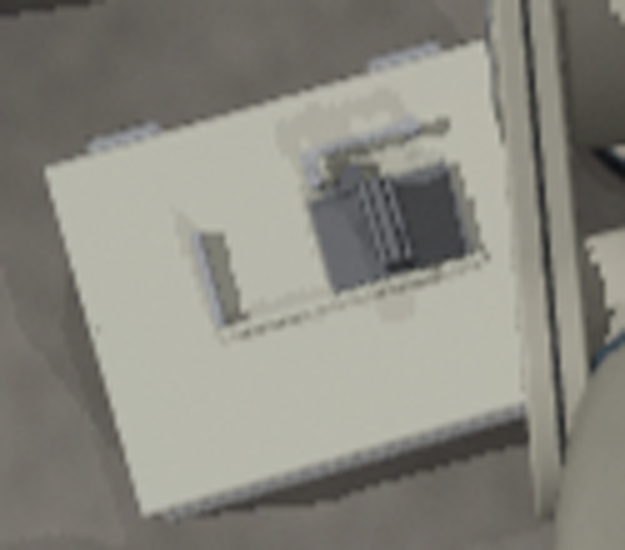

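Top view: the tab's centre is at crop (387,220) against a predicted (386,223). The scene view shows a steady shift of about 2 px down, and the same shift appeared on the fingertip, so it comes from the camera calibration. Next I push the tab with force feedback.

Run:
```python
from h import *
robot.move_l(tcp(-.067,-.076,.15),ROT,.2)
robot.move_l(tcp(-.067,-.076,.093),ROT,.1); st("down")
y=-.060; 
def f(): 
    s=robot.read_state(); d=s["tool_pos"]-H; print("cmd",round(y,4),"y",round(float(d@by),4),"Fy",round(float(s["ft_force"]@by),2),"Fz",round(s["ft_force"][2],2),"t",round(s["time"],2)); return s["ft_force"]@by
while y<.003:
    robot.move_l(tcp(-.067,y,.093),ROT,.05); F=f()
    if F<-14: break
    y+= .006 if y<-.018 else .0015
snap("scene","s5.png",(290,165,420,295),4.5); snap("top","t5.png",(185,180,310,290),5)
```

```text
down t 10.73 pos [0.6082 0.1356 0.2661] F [ 0.5  -0.02  1.19] w 0.0
cmd -0.06 y -0.0595 Fy 0.51 Fz -0.15 t 11.2
cmd -0.054 y -0.0538 Fy 0.38 Fz -0.03 t 11.47
cmd -0.048 y -0.048 Fy -2.67 Fz 0.17 t 11.73
cmd -0.042 y -0.042 Fy -3.2 Fz 0.3 t 12.0
cmd -0.036 y -0.036 Fy -3.6 Fz 2.86 t 12.27
cmd -0.03 y -0.0301 Fy -2.93 Fz 2.6 t 12.53
cmd -0.024 y -0.0242 Fy -4.67 Fz 1.74 t 12.8
cmd -0.018 y -0.0182 Fy -4.67 Fz 2.53 t 13.07
cmd -0.012 y -0.0123 Fy -5.76 Fz 2.63 t 13.33
cmd -0.0105 y -0.0109 Fy -4.91 Fz 1.65 t 13.58
cmd -0.009 y -0.0095 Fy -5.06 Fz 3.09 t 13.83
cmd -0.0075 y -0.0088 Fy -10.07 Fz 2.64 t 14.08
cmd -0.006 y -0.0083 Fy -15.73 Fz 4.61 t 14.33
```

View pics/s5.png

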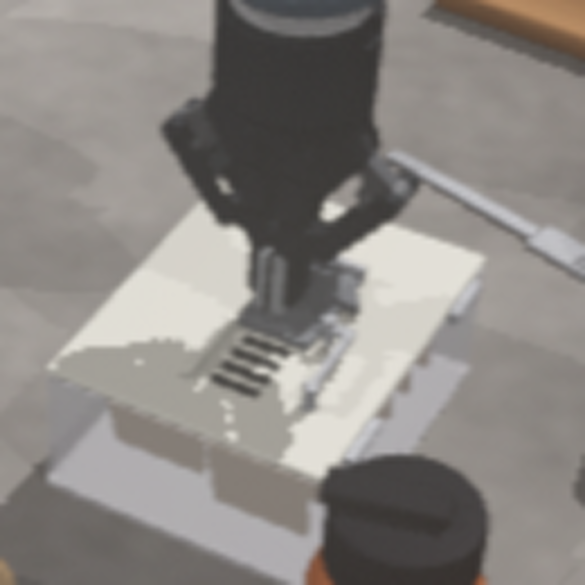

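The end stop shows clearly: the force rises from 5 to 16 N within the last 2 mm. The scene view shows the slide at the far end with the vent slots exposed around crop (250,365). Next I let go by backing off towards -y, then lift.

Run:
```python
from h import *
robot.move_l(tcp(-.067,-.074,.093),ROT,.25); st("back")
robot.move_l(tcp(-.067,-.074,.16),ROT,.2)
robot.move_l(tcp(-.067,-.17,.2),ROT,.25); robot.dwell(.5); st("clear")
snap("scene","s6.png",(290,165,420,295),4.5); snap("top","t6.png",(185,180,310,290),5); snap("scene","s6f.png")
T=lambda u:((u-[185,180]+.5)*5-.5).round(); S=lambda u:((u-[290,165]+.5)*4.5-.5).round()
for q in (0,.022,.044):
    X=H+bx*-.065+by*(-.035+q)+[0,0,.04]; print(q,T(proj("top",X)),S(proj("scene",X)))
```

```text
back t 14.86 pos [0.6079 0.1371 0.2661] F [-0.93  0.39 -0.4 ] w -0.0
clear t 16.41 pos [0.6331 0.0456 0.3729] F [-0.19 -0.28 -0.05] w -0.0
0 [386. 223.] [257. 298.]
0.022 [332. 238.] [279. 273.]
0.044 [279. 252.] [300. 249.]
```

View pics/s6.png

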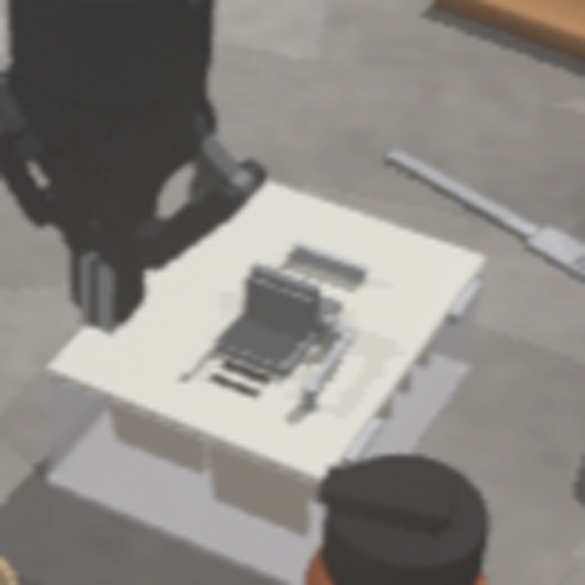

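View pics/t6.png

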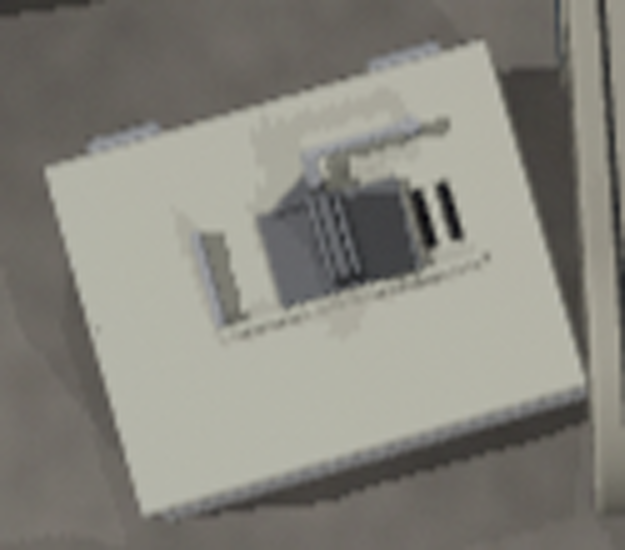

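View pics/s6f.png

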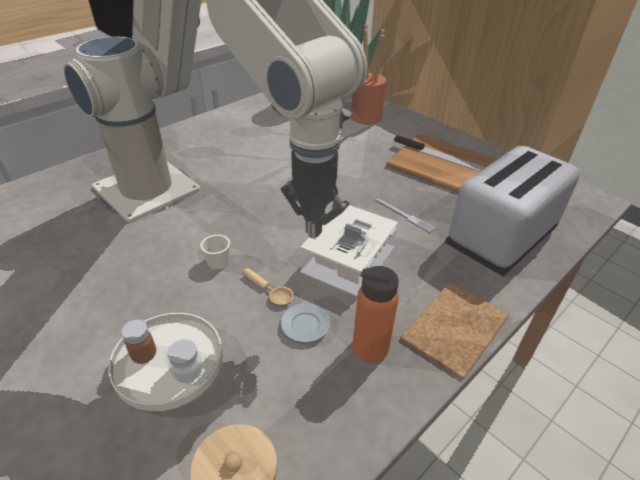

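The top view puts the tab at crop (333,237), which matches the prediction for travel 0.022 at (332,238). Two of the vent slots are open, the lid is shut, and the other things have not moved. The robot touches nothing, so I'm handing in.

```bash
python3 -c "
from h import *
print(robot.hand_in()); st()"
```

```text
the job is handed in; nothing more can be done
None
the job is handed in; nothing more can be done
```

The lid is shut and the vent slide is caught half open. I handed the job in at about 16.4 s of the 54 s allowed.

- **Lid:** I pushed it down with the closed fingertips on the bare strip. It met the box with the fingertips at 80.3 mm, against the stated 80 mm, and 13 N.
- **Vent slide:** I pushed the tab's -y face to the end stop, where the force rose from 5 to 16 N, then backed away to let it go. In the last top view the tab matches 22 mm of travel to within a pixel, with half the vent slots uncovered.
- **Other things:** In the last scene picture they look to be where they were. The robot was clear, with about 0 N at the wrist.
- **Disagreement:** The scene camera shows everything about 2 px (3–4 mm) lower than predicted, including the fingertip. I took this as calibration error and relied on the top view and the contact forces.
- **Failed call:** My first approach pose was out of the joint range and was refused with no motion. I turned the tool half a turn instead.

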